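# Start and drive home the fixing screw of the mincer foot

### The arm

A 6-joint arm with a two-finger parallel gripper is mounted at the origin on a cart in front of the work surface, level with it; the furniture and walls round the work are solid. World frame = base frame: x ahead of the robot, y to its left, z up, the work surface at z = 0. Lengths are in m, angles in rad, forces in N, time in s.
With the tool pointing down it reaches from about 0.3 to 0.875 m from the base axis. Payload 6.4 kg.
Tool frame: the origin (TCP) lies at the very end of the fingers, on their centre line; the grasp point (between the pads) lies 19 mm behind it; z points along the fingers, y is the line along which they close (so a half turn about z gives the same grasp; the last joint's range is limited). The gripper opens to 88 mm and grips with 3 to 60 N. Pads are 18 mm wide; open, the fingers measure 123 mm over their backs; the gripper's body (75 mm by 187 mm) begins 45 mm behind the grasp point.
Start: joints at [0.989, 0.181, 1.607, -0, 1.354, -0.206], TCP at [0.211, 0.535, 0.239] pointing down, gripper open.
Joint ranges: [-2.99, 2.99], [-0.89, 2.07], [0.3, 2.58], [-1.14, 4.28], [0, 2.63], [-3.12, 3.12]. Speed limits (rad/s): [2.57, 2.57, 3.01, 3.14, 3.14, 3.14].

### API

Orientations are given as a unit quaternion [w, x, y, z].
In Python, from cell import monitor, imaging, ticket gives the robot as it stands.
- The arm moves only by the tool carry_out, never from a script. Its argument "increments" is a list of rows, each a list of 5 numbers: the shift along the world's x, y, z in m, then the turn about the world's z in rad, then the closure in counts, from 0 (fully open) to 255 (shut). In form: [[tx, ty, tz, twist, jaw], ...]. A call has exactly 5 rows; each row is the pose to reach, as a shift and turn from the pose commanded when the call began; what a row does not reach only later rows make up. A row lasts 1/12 s, in which the tool goes at most 41.7 mm and 7.16 degrees, less where a joint would pass 70% of its speed; a pose out of reach is approached as far as the arm can. A call with a gripper value outside its range is refused whole. The fingers move at their own pace and stop on an object; "squeeze" is the grip in N (left out, the last holds). Time passes only in rows, so rows that repeat a pose let the fingers close, or fill a call up. It gives the time, the measured TCP pose, the force, the opening and the grip force at its end, in the units of the state.
- monitor.get_obs(): the state, without advancing time (a new reading comes with each control period).
- imaging.capture(name): name is "scene" or "top" or "wrist"; returns a dict with "color" (384x512x3 uint8, blue, green, red), "z_map" (384x512 float32, m along the optical axis (not along the pixel's ray), 0 where there is no reading), "fx", "fy", "cx", "cy" (pixels), "k1" (the pictures are not rectified: a ray, as slopes to the right and down, at radius r is drawn at 1 + k1 r^2 times it, then the intrinsics apply), "R" (3x3) and "t" (3): a world point X has camera coordinates R X + t. Camera axes: x right, y down, z forward; pixel columns grow to the right and rows downward; lengths in m; the calibration is good to about 2 mm. A picture is of the moment at which its call begins.
- ticket.finish_job(): hands the job in; it is judged then, once.
The state is a dict: "clock": time; "qpos": joint angles; "qd": joint speeds; "joint_torque": joint torques, N m; "eef_pos": TCP position; "tcp_rot": TCP orientation; "ft_force": force on the tool from outside, world axes, zero at the start; "wrist_torque": the same for the moment, N m; "grip_width": finger opening in m; "grip_force": force on a finger pad.
Only numpy, scipy, OpenCV 4.12 (cv2) and the standard library are available. Lean on these libraries where they do the work, as an engineer would, in place of code of your own. Each camera call takes 0.05 s, during which the arm holds its last target. There are 200 camera calls.

### The job

One of the two fixing screws of the aluminium mincer foot still stands proud. Take the T-handled square key out of its wooden stand, set it square and right down in the recess of that screw, feeling for the fit with a light touch and not turning the screw before the key is in, and screw it clockwise until its head is fully home, keeping the key upright and never forcing it. Then stand the key back in its stand, let go of it, and leave the other things where they are.

Things in the scene. Friction and masses are not known exactly. Their poses are not given: they have to be found in the camera images.
- foot: Mincer foot, fixed to the worktop: flat aluminium plate 90 x 190 x 12 mm (foot x, y, z), in its middle a hollow round column socket whose top is 67 mm above the worktop, and one screw at each end, 65 mm from the middle along foot y; either end may have the loose one. Origin under the plate's centre.
- seat: Round aluminium boss, 48 mm across, 4 mm high, on the foot's plate under the proud screw, fixed; origin on the screw's axis at the plate's top (12 mm above the worktop), z up along the axis. The proud head starts 4 mm above this boss; the other screw is home already and cannot move. The angle of the recess is not reported, is random, and bears no relation to this boss's axes: see or feel it.
- screw_axis (a point): Point on the proud screw's axis, level with the top of its head as it starts (34 mm above the worktop); does not move with the screw. The steel head is round, 40 mm across, 14 mm high, with a square recess in its top, 22 x 22 mm, 9 mm deep (its floor starts 25 mm above the worktop), at any angle about the axis (a square fits every 90 degrees).
- screw (a joint): Angle the proud screw has been turned clockwise seen from above, rad: 0 at the start (it can be turned back to -0.4), 1.1 at the hard stop with the head down on its boss. Quick thread: it sinks 3.6 mm per rad, 4 mm in all. It takes about 0.08 N m to turn and stays where it is left; a key turning lightly on top of the head does not turn it.
- key: Square key, about 200 g, 110 mm long: square steel bit 20 x 20 x 24 mm at the lower end (lowest 4 mm tapered to 19.2 mm; sides along key x and y), round 15 mm shank, wooden cross handle on top, 64 (key x) x 14 (key y) x 30 mm high. Origin at the centre of its lower end, z up to the handle. Starts upright in its stand, turned at random. In the recess: 1 mm of room a side, 0.1 rad of turning play.
- key_grip (a point): Centre of the key's wooden handle, on the shank's axis, 95 mm above the lower end; pinch the handle across its 14 mm thickness (key y).
- key_tip (a point): Centre of the key's lower end.
- stand_hole (a point): Centre of the mouth of the round hole in the fixed key stand, a light wooden block 70 x 70 x 45 mm; mouth 45 mm above the worktop, hole 34 mm across and 40 mm deep, so that the standing key's lower end is 5 mm above the worktop. z up.
- tin: Bystander: food tin, 75 mm across, 58 mm high; origin under its centre.
- jam: Bystander: jam jar, 69 mm across, 99 mm high; origin under its centre.
- can_opener: Bystander: hand opener lying flat, 174 x 41 x 20 mm; origin under its centre.

How it is judged:
On the way, in this order (a step that is already met when the one before it is completed fails the run):
1. the key sits square and at least 6 mm deep in the recess of the proud screw, before the screw is turned (horizontal distance between key_tip and screw_axis below 0.004 m and angle between the z axis of key and the z axis of seat, either way round below 0.1 rad and z of key_tip in the frame of seat below 0.016 m and value of joint screw below 0.2 rad), for 0.2 s.
2. the screw is turned home with the key upright in it (horizontal distance between key_tip and screw_axis below 0.004 m and angle between the z axis of key and the z axis of seat, either way round below 0.1 rad and value of joint screw above 1.03 rad and z of key_tip in the frame of seat below 0.016 m), for 0.2 s.
At the end, for the whole second after the job is handed in: The screw is home (turned at least 1.03 of its 1.1 rad), and the key stands, released and at rest, at the bottom of the hole of its stand (lower end within 12 mm of the hole's axis and below 12 mm above the worktop, leaning less than 0.2 rad) (value of joint screw above 1.03 rad and horizontal distance between key and stand_hole below 0.012 m and height (world z) of key below 0.012 m and angle between key's own z axis and vertical below 0.2 rad and linear speed of key below 0.02 m/s and contact force between the fingers and key below 0.1 N); the robot touches nothing.
It fails at once if the screw is turned while the key leans more than 0.12 rad from the screw's axis (cross-threaded) (velocity of joint screw above 0.05 rad/s and angle between the z axis of key and the z axis of seat, either way round above 0.12 rad).
It fails at once if the screw is turned (more than 0.06 rad) by a key that is not yet at least 6 mm deep in its recess (z of key_tip in the frame of seat above 0.016 m and (value of joint screw below -0.06 rad or value of joint screw between 0.06 and 0.9 rad)).
It fails at once if the key is forced: more than 25 N between the key and the screw with its boss, or more than 18 N while it is still less than 3 mm deep in the recess (contact force between key and seat above 25 N or (z of key_tip in the frame of seat above 0.019 m and contact force between key and seat above 18 N)).
It fails at once if the fingers push on the screw itself (contact force between the fingers and seat above 1 N).
It fails at once if a bystander is moved more than 20 mm (distance of any of tin, jam, can_opener from where it was at the start of the episode above 0.02 m).
It also fails if it takes over 70 s, if anything falls off the work surface, if the arm or the gripper's body presses on something with over 40 N, if the wrist force passes 120 N, or if a joint passes its speed limit or range.

## Working session

There is one attempt and no reset: what is moved stays moved. The work goes in short steps, Python scripts to look and compute and a tool call to move; the robot and the scene stay as the last step left them, time stands still between calls to the robot, and variables do not carry over. Pictures are saved under pics/ and viewed, at most 10 in all, crops included, and the job is handed in when it is done.

Besides the shell and the picture viewer there is one more tool, called as a command line: name --pt "numbers of a row" for each row, then --argument value for the rest. carry_out: Moves the arm, as the interface text tells. Its arguments: {"type":"object","properties":{"increments":{"type":"array"},"squeeze":{"type":"number"}},"required":["increments"]}

```bash
mkdir -p pics; cat > h.py <<'E'
import numpy as np, cv2, pickle
from cell import monitor, imaging, ticket
def cap(n,save=None):
    c=imaging.capture(n)
    pickle.dump(c,open(f'{save or n}.pkl','wb'))
    if save: cv2.imwrite(f'pics/{save}.png',c['color'])
    return c
def load(s): return pickle.load(open(f'{s}.pkl','rb'))
def ray(c,u,v):
    x,y=(u-c['cx'])/c['fx'],(v-c['cy'])/c['fy']
    a,b=x,y
    for _ in range(20):
        s=1+c['k1']*(a*a+b*b); a,b=x/s,y/s
    return np.array([a,b,1.])
def pz(c,u,v,z):   # point on ray at world height z
    R,t=np.array(c['R']),np.array(c['t']); o=-R.T@t; d=R.T@ray(c,u,v)
    return o+d*(z-o[2])/d[2]
def pd(c,u,v):     # from depth
    R,t=np.array(c['R']),np.array(c['t'])
    return R.T@(ray(c,u,v)*c['z_map'][int(round(v)),int(round(u))]-t)
def cloud(c):
    R,t=np.array(c['R']),np.array(c['t']); H,W=c['z_map'].shape
    v,u=np.mgrid[0:H,0:W].astype(float)
    x,y=(u-c['cx'])/c['fx'],(v-c['cy'])/c['fy'];a,b=x,y
    for _ in range(20):
        s=1+c['k1']*(a*a+b*b); a,b=x/s,y/s
    P=np.stack([a,b,np.ones_like(a)],-1)*c['z_map'][...,None]
    return (P-t)@R
def tri(c1,p1,c2,p2):
    A=[];B=[]
    for c,p in((c1,p1),(c2,p2)):
        R,t=np.array(c['R']),np.array(c['t']); o=-R.T@t; d=R.T@ray(c,*p); d/=np.linalg.norm(d)
        M=np.eye(3)-np.outer(d,d);A.append(M);B.append(M@o)
    X=np.linalg.solve(A[0]+A[1],B[0]+B[1]);return X
E
python3 - <<'E'
from h import *
a=cap('top','top0');b=cap('scene','scene0');w=cap('wrist','wrist0')
cv2.imwrite('pics/both.png',cv2.resize(np.vstack([np.hstack([a['color'],b['color']])]),(800,300)))
print(monitor.get_obs())
for c in(a,b,w):print(c['R'],c['t'],c['fx'],c['k1'])
E
```

```text
{'clock': 0.15, 'qpos': array([ 9.88709674e-01,  1.81372659e-01,  1.60773492e+00, -5.53197756e-06,
        1.35380554e+00, -2.06291389e-01]), 'qd': array([-7.73964904e-05, -1.12837564e-03, -1.75737176e-03, -1.76586885e-03,
       -9.30966129e-04,  7.65379024e-05]), 'joint_torque': array([ 7.92686678e-04, -4.34234118e+01, -3.42177272e+01,  7.02210492e-02,
        3.56348511e-02, -5.52458960e-05]), 'eef_pos': array([0.21079152, 0.53454555, 0.2380368 ]), 'tcp_rot': array([-2.51075717e-04,  1.86793317e-01,  9.82399013e-01, -6.10637190e-04]), 'ft_force': array([ 0.37779115, -0.44892595,  0.45898591]), 'wrist_torque': array([-0.02333885, -0.03821036,  0.01611689]), 'grip_force': 0.0, 'grip_width': 0.0880088199448644}
[[-0.01554725 -0.9998771   0.00201796]
 [-0.98808469  0.01505475 -0.15317311]
 [ 0.1531239  -0.00437534 -0.98819731]] [-0.10629031  0.62022061  0.99130645] 440.65363478751345 -0.04116975266467031
[[-0.77949858 -0.62636494  0.00699463]
 [-0.4805536   0.59080208 -0.64809038]
 [ 0.40180865 -0.50854683 -0.76153131]] [0.37593483 0.42579728 0.66825332] 393.56644208197866 -0.11944302025634643
[[ 3.66045392e-01  9.30596524e-01 -9.37993415e-04]
 [ 8.80307585e-01 -3.45937282e-01  3.24632026e-01]
 [ 3.01776948e-01 -1.19655780e-01 -9.45839927e-01]] [-0.57518942 -0.045605    0.38995834] 314.74922296028916 0.027138078769460238
```

View pics/top0.png

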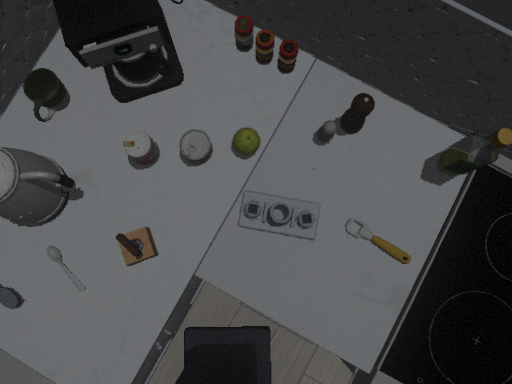

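View pics/scene0.png

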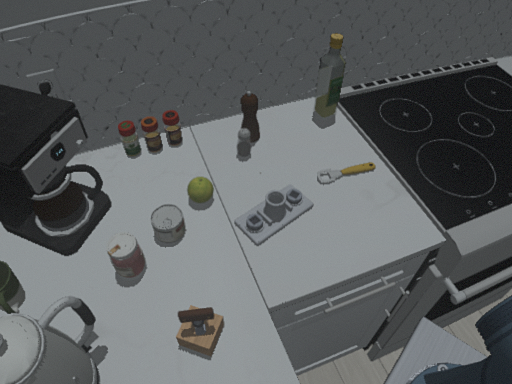

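The top view shows the stand with the key at about (136,245) and the foot at (279,214), with screws at (253,209) and (306,219). In the scene view the stand is at (200,328), and the screws are at (255,222) and (294,196). Next I'll enlarge those areas and check the depths.

```bash
python3 - <<'E'
from h import *
a=load('top0');b=load('scene0')
def crop(c,x,y,w,h,s): return cv2.resize(cv2.convertScaleAbs(c['color'][y:y+h,x:x+w],alpha=1.8),None,fx=s,fy=s,interpolation=cv2.INTER_CUBIC)
im=np.vstack([np.hstack([crop(a,235,185,90,60,4.4),crop(b,230,180,90,60,4.4)]),np.hstack([crop(a,95,215,90,60,4.4),crop(b,160,295,90,60,4.4)])])
cv2.imwrite('pics/crops.png',im);print(im.shape)
for c,pts in((a,[(253,209),(306,219),(245,209),(295,209),(136,245),(129,245),(279,202),(148,250),(122,238)]),(b,[(255,222),(294,196),(197,314),(200,330)])):
    P=cloud(c)
    for u,v in pts: print((u,v),np.round(pd(c,u,v),3), 'max z 9x9',np.round(P[v-4:v+5,u-4:u+5,2].max(),3))
P=cloud(a)
for n,s in(('foot',np.s_[190:240,236:322]),('stand',np.s_[225:268,112:160])):
    Q=P[s].reshape(-1,3)
    for lo,hi in((.008,.014),(.02,.05),(.055,.075),(.08,.13)):
        m=(Q[:,2]>lo)&(Q[:,2]<hi)
        if m.sum()>4: print(n,lo,m.sum(),np.round(Q[m].mean(0),4),np.round(cv2.minAreaRect(Q[m][:,:2].astype(np.float32)*1000),1) if 0 else cv2.minAreaRect(Q[m][:,:2].astype(np.float32)*1000))
E
```

```text
(528, 792, 3)
(253, 209) [ 0.573 -0.115  0.026] max z 9x9 1.075
(306, 219) [ 0.548 -0.242  0.02 ] max z 9x9 1.075
(245, 209) [ 0.573 -0.096  0.029] max z 9x9 0.037
(295, 209) [ 0.572 -0.216  0.026] max z 9x9 0.07
(136, 245) [0.49  0.151 0.073] max z 9x9 0.116
(129, 245) [0.489 0.156 0.113] max z 9x9 0.117
(279, 202) [ 0.585 -0.175  0.062] max z 9x9 1.075
(148, 250) [0.479 0.13  0.047] max z 9x9 0.049
(122, 238) [0.505 0.171 0.114] max z 9x9 0.117
(255, 222) [ 0.573 -0.113  0.026] max z 9x9 0.036
(294, 196) [ 0.549 -0.241  0.022] max z 9x9 0.033
(197, 314) [0.485 0.162 0.113] max z 9x9 0.117
(200, 330) [0.485 0.166 0.043] max z 9x9 0.072
foot 0.008 1395 [ 0.5608 -0.1759  0.0115] ((562.3493041992188, -177.5064697265625), (187.48681640625, 90.40899658203125), 78.5718765258789)
foot 0.02 612 [ 0.5619 -0.1737  0.0281] ((562.2066040039062, -175.35797119140625), (168.03030395507812, 50.07120895385742), 78.99714660644531)
foot 0.055 196 [ 0.563  -0.1792  0.0649] ((562.323486328125, -178.1923065185547), (48.762996673583984, 48.35200119018555), 0.5201995372772217)
stand 0.008 26 [0.492  0.1413 0.0107] ((490.9277038574219, 158.74569702148438), (69.68685150146484, 67.42152404785156), 19.72062110900879)
stand 0.02 735 [0.4903 0.1533 0.0428] ((490.7481689453125, 160.7152099609375), (70.48074340820312, 72.82303619384766), 20.30450439453125)
stand 0.055 21 [0.4958 0.1551 0.0707] ((496.4684143066406, 155.41770935058594), (19.049640655517578, 6.4139509201049805), 46.53871154785156)
stand 0.08 245 [0.4912 0.1587 0.1107] ((490.91961669921875, 160.06971740722656), (64.52303314208984, 15.083721160888672), 47.09245681762695)
```

View pics/crops.png

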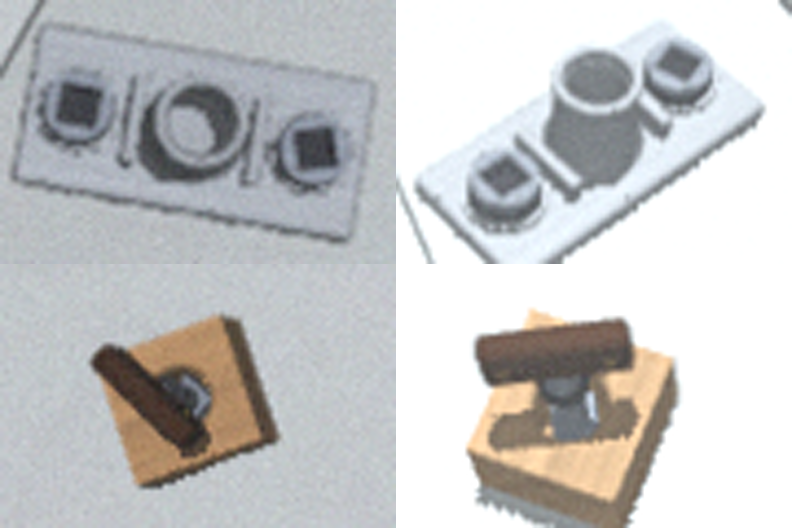

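The left-hand screw in the top view, at about (0.573, -0.115), looks like the proud one: its recess floor reads 0.026 m, against 0.021 m for the other. The key handle is at about (0.491, 0.160), with its long axis near 47°. I'm moving the wrist there.

carry_out --pt "0.019 -0.029 0 0.08 0" --pt "0.038 -0.058 0 0.16 0" --pt "0.057 -0.087 0 0.24 0" --pt "0.076 -0.116 0 0.32 0" --pt "0.095 -0.145 0 0.4 0" --squeeze 20

```text
clock: 0.57
eef_pos: [0.3063, 0.3885, 0.2384]
tcp_rot: [-0.0, -0.014, 1.0, -0.0]
ft_force: [1.0, 0.7, -0.1]
grip_width: 0.0878
grip_force: 0.0
```

carry_out --pt "0.019 -0.029 0 0.08 0" --pt "0.038 -0.058 0 0.16 0" --pt "0.057 -0.087 0 0.24 0" --pt "0.076 -0.116 0 0.32 0" --pt "0.095 -0.145 0 0.4 0"

```text
clock: 0.98
eef_pos: [0.4015, 0.2433, 0.2387]
tcp_rot: [0.0, -0.212, 0.977, 0.0]
ft_force: [0.7, 1.5, 0.6]
grip_width: 0.0885
grip_force: 0.0
```

carry_out --pt "0.019 -0.029 0 0.08 0" --pt "0.038 -0.058 0 0.16 0" --pt "0.057 -0.087 0 0.24 0" --pt "0.07 -0.115 0 0.32 0" --pt "0.07 -0.115 0 0.4 0"

```text
clock: 1.4
eef_pos: [0.4731, 0.1255, 0.2386]
tcp_rot: [-0.0, -0.4, 0.916, -0.001]
ft_force: [0.3, -0.9, -0.2]
grip_width: 0.088
grip_force: 0.0
```

```bash
python3 - <<'E'
from h import *
w=cap('wrist','wrist1');o=monitor.get_obs();print(o['eef_pos'],o['tcp_rot'],o['qpos'])
P=cloud(w).reshape(-1,3)
for lo,hi in((.04,.05),(.09,.13)):
    m=(P[:,2]>lo)&(P[:,2]<hi)&(np.hypot(P[:,0]-.49,P[:,1]-.16)<.06)
    print(m.sum(),np.median(P[m][:,2]),cv2.minAreaRect(P[m][:,:2].astype(np.float32)*1000))
E
```

```text
[0.47204943 0.12735729 0.23845598] [-2.38213180e-04 -4.02486365e-01  9.15425935e-01 -1.63107247e-04] [ 2.05104474e-02 -1.44855108e-02  1.81752853e+00 -4.97342062e-04
  1.33886449e+00 -2.37863413e+00]
2609 0.04414727721074908 ((492.1416931152344, 161.57608032226562), (70.92617797851562, 70.26779174804688), 19.938901901245117)
1020 0.11351859080696454 ((491.2992858886719, 161.40603637695312), (63.18492889404297, 14.024418830871582), 47.1396598815918)
```

View pics/wrist1.png

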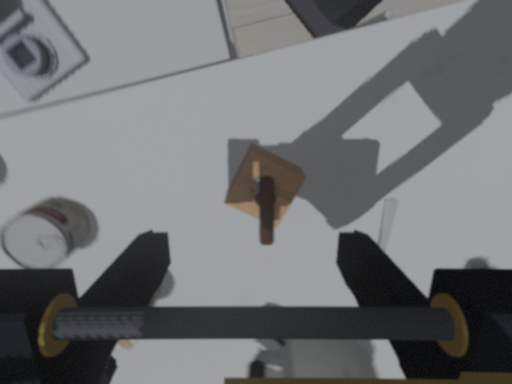

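Three views agree on the handle: centre (0.491, 0.161), top at about 0.114 m, long axis 47°. In the wrist picture it is at about (266,210), aligned with the fingers. I'm descending to grasp it.

carry_out --pt "0.01 0.017 0 0 0" --pt "0.019 0.034 -0.03 0 0" --pt "0.019 0.034 -0.06 0 0" --pt "0.019 0.034 -0.09 0 0" --pt "0.019 0.034 -0.09 0 0"

```text
clock: 1.87
eef_pos: [0.4853, 0.1643, 0.1428]
tcp_rot: [-0.005, -0.4, 0.916, 0.002]
ft_force: [-1.6, 0.6, -0.5]
grip_width: 0.0882
grip_force: 0.0
```

carry_out --pt "0 0 -0.03 0 0" --pt "0 0 -0.06 0 0" --pt "0 0 -0.067 0 0" --pt "0 0 -0.067 0 0" --pt "0 0 -0.067 0 180"

```text
clock: 2.28
eef_pos: [0.4906, 0.1641, 0.0831]
tcp_rot: [0.0, -0.4, 0.916, -0.0]
ft_force: [1.1, 0.3, 0.1]
grip_width: 0.0832
grip_force: 0.0
```

carry_out --pt "0 0 0 0 255" --pt "0 0 0 0 255" --pt "0 0 0 0 255" --pt "0 0 0 0 255" --pt "0 0 0 0 255"

```text
clock: 2.7
eef_pos: [0.4904, 0.1639, 0.0824]
tcp_rot: [0.001, -0.401, 0.916, -0.0]
ft_force: [-0.8, 0.4, 0.4]
grip_width: 0.0502
grip_force: 0.0
```

carry_out --pt "0.001 -0.003 -0.001 0 255" --pt "0.001 -0.003 -0.001 0 255" --pt "0.001 -0.003 -0.001 0 255" --pt "0.001 -0.003 -0.001 0 255" --pt "0.001 -0.003 -0.001 0 255"

```text
clock: 3.12
eef_pos: [0.491, 0.1608, 0.0807]
tcp_rot: [-0.0, -0.4, 0.916, 0.0]
ft_force: [-0.1, 1.3, 0.3]
grip_width: 0.017
grip_force: 0.0
```

carry_out --pt "0 0 0 0 255" --pt "0 0 0 0 255" --pt "0 0 0 0 255" --pt "0 0 0 0 255" --pt "0 0 0 0 255" --squeeze 30

```text
clock: 3.53
eef_pos: [0.4909, 0.1609, 0.0806]
tcp_rot: [-0.0, -0.401, 0.916, 0.0]
ft_force: [0.3, -0.1, -2.1]
grip_width: 0.0141
grip_force: 30.0
```

The key is gripped: opening 14.1 mm, grip 30 N. Next I lift it and carry it to where the wrist camera can see the screw.

carry_out --pt "0 0 0.01 0 255" --pt "0 0 0.03 0 255" --pt "0 0 0.06 0 255" --pt "0 0 0.09 0 255" --pt "0 0 0.1 0 255"

```text
clock: 3.95
eef_pos: [0.4932, 0.1612, 0.1855]
tcp_rot: [0.003, -0.401, 0.916, -0.001]
ft_force: [0.8, -0.3, -1.2]
grip_width: 0.0137
grip_force: 30.0
```

carry_out --pt "0.008 -0.02 0 0 255" --pt "0.02 -0.05 0 0 255" --pt "0.033 -0.08 0 0 255" --pt "0.046 -0.11 0 0 255" --pt "0.059 -0.14 0 0 255"

```text
clock: 4.37
eef_pos: [0.55, 0.0197, 0.1802]
tcp_rot: [-0.0, -0.401, 0.916, 0.0]
ft_force: [0.4, -0.9, -1.7]
grip_width: 0.0139
grip_force: 30.0
```

carry_out --pt "0.013 -0.03 0 0 255" --pt "0.026 -0.06 0 0 255" --pt "0.039 -0.09 0 0 255" --pt "0.05 -0.107 0 0 255" --pt "0.05 -0.107 0 0 255"

```text
clock: 4.78
eef_pos: [0.6013, -0.0902, 0.1801]
tcp_rot: [0.0, -0.399, 0.917, -0.001]
ft_force: [-0.5, 0.1, -2.1]
grip_width: 0.0137
grip_force: 30.0
```

```bash
python3 - <<'E'
from h import *
w=cap('wrist','wrist2');o=monitor.get_obs();print(o['eef_pos'],o['tcp_rot'],o['qpos'][5],o['ft_force'],o['wrist_torque'])
R,t=np.array(w['R']),np.array(w['t'])
X=R@np.array([.573,-.115,.034])+t; u,v=(w['fx']*X[0]/X[2]+w['cx'],w['fy']*X[1]/X[2]+w['cy']);print(u,v)
x0,y0=int(u)-50,max(0,int(v)-37);print(x0,y0)
a=cv2.resize(cv2.convertScaleAbs(w['color'],alpha=1.5)[y0:y0+150,x0:x0+100],None,fx=4,fy=4,interpolation=cv2.INTER_CUBIC)
b=w['color'];cv2.imwrite('pics/w2.png',np.hstack([a,cv2.resize(b,(400,300))]) if a.shape[0]==300 else np.hstack([a,np.vstack([cv2.resize(b,(400,300)),np.zeros((a.shape[0]-300,400,3),np.uint8)])]))
E
```

```text
[ 0.60018555 -0.08807585  0.17977526] [-3.45203351e-04 -3.99178801e-01  9.16873003e-01  2.49876884e-04] -2.7330905896921465 [-0.95314648  0.51325695 -2.59912334] [ 0.1082844   0.02854639 -0.02173453]
257.7984060191395 129.8616687665631
207 92
```

View pics/w2.png

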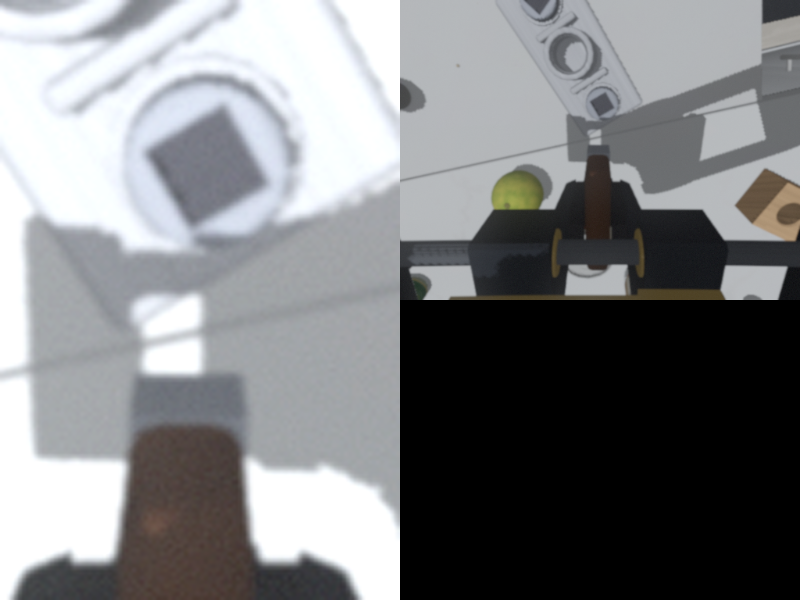

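In the enlarged crop the square recess has corners at about (146,154), (222,105), (270,182) and (196,228). The bit's lower edge runs from (133,375) to (245,375). I'll work out positions from these.

```bash
python3 - <<'E'
from h import *
w=load('wrist2');a=load('top0');b=load('scene0')
f=lambda p:(p[0]/4+207-.375,p[1]/4+92-.375)
# refine square by threshold
g=cv2.cvtColor(w['color'],cv2.COLOR_BGR2GRAY)
big=cv2.resize(g[92:242,207:307],None,fx=4,fy=4,interpolation=cv2.INTER_CUBIC)
roi=big[95:240,135:285];m=(roi<110 if 0 else cv2.threshold(roi,0,255,cv2.THRESH_OTSU+cv2.THRESH_BINARY_INV)[1]>0).astype(np.uint8)
n,l,s,c=cv2.connectedComponentsWithStats(m);k=l[65,75];print(s[k])
cn=max(cv2.findContours((l==k).astype(np.uint8),0,2)[0],key=cv2.contourArea).reshape(-1,2)+[135,95]
for name,pts in(('auto',cn),('man',[(146,154),(222,105),(270,182),(196,228)])):
    for z in(.034,):
        W=np.array([pz(w,*f(p),z)[:2] for p in pts])
        print(name,cv2.minAreaRect((W*1000).astype(np.float32)),np.round(W*1000,1).tolist() if name=='man' else '')
C=(208,167)
print('tri top',tri(w,f(C),a,(252.7,208.4)),'scene',tri(w,f(C),b,(255.9,220.9)),'top/scene',tri(a,(252.7,208.4),b,(255.9,220.9)))
P=cloud(w)
u,v=map(int,f(C));Q=P[v-25:v+26,u-25:u+26].reshape(-1,3)
for lo,hi in((.023,.028),(.031,.037),(.0145,.018)):
    s=(Q[:,2]>lo)&(Q[:,2]<hi);print(lo,s.sum(),np.median(Q[s],0),cv2.minAreaRect((Q[s][:,:2]*1000).astype(np.float32)),cv2.minEnclosingCircle((Q[s][:,:2]*1000).astype(np.float32)))
# other screw head height
for n_,z in(('tip L',(133,375)),('tip R',(245,375))):
    print(n_,pz(w,*f(z),.105),pd(w,*f((z[0]+(8 if 'L' in n_ else -8),z[1]+12))))
T=cloud(a)
for cx,cy in((253,209),(306,219)):
    q=T[cy-9:cy+10,cx-9:cx+10,2].ravel();q=q[(q>.022)&(q<.045)];print(np.histogram(q,np.arange(.022,.044,.002)))
E
```

```text
[  11   12  121  123 8501]
auto ((575.1036987304688, -112.06360626220703), (21.780649185180664, 21.497072219848633), 77.48450469970703) 
man ((574.794921875, -111.85121154785156), (21.002185821533203, 20.66752052307129), 79.82268524169922) [[583.1, -124.0], [562.8, -120.3], [566.5, -99.7], [586.4, -103.4]]
tri top [ 0.57260567 -0.11429121  0.0502011 ] scene [ 0.57270273 -0.11288002  0.03193855] top/scene [ 0.57335541 -0.11512444  0.02835968]
0.023 551 [ 0.57556703 -0.11306191  0.02423497] ((570.8494262695312, -121.97396850585938), (43.3082160949707, 31.97713851928711), 84.14157104492188) ((573.1656494140625, -121.68789672851562), 23.056018829345703)
0.031 806 [ 0.5748695  -0.11396139  0.03293724] ((575.6127319335938, -113.0708999633789), (37.92277908325195, 38.31118392944336), 63.750030517578125) ((575.6318969726562, -112.8916015625), 19.614469528198242)
0.0145 273 [ 0.5677174  -0.12205376  0.01533674] ((575.8819580078125, -112.02847290039062), (44.12772750854492, 46.167152404785156), 46.99755859375) ((575.5682983398438, -112.89183044433594), 23.636194229125977)
tip L [ 0.60351201 -0.10281441  0.105     ] [ 0.60206083 -0.10181866  0.11234815]
tip R [ 0.58832648 -0.08870232  0.105     ] [ 0.5891229  -0.09051689  0.11383178]
(array([26, 29, 29,  7, 27, 50, 39, 12,  2,  0]), array([0.022, 0.024, 0.026, 0.028, 0.03 , 0.032, 0.034, 0.036, 0.038,
       0.04 , 0.042]))
(array([24, 12, 20, 39, 48, 12,  1,  0,  0,  0]), array([0.022, 0.024, 0.026, 0.028, 0.03 , 0.032, 0.034, 0.036, 0.038,
       0.04 , 0.042]))
```

The left screw is confirmed proud, with its top at 33 mm against 30 mm for the other. Its recess is at about 79.5°. Going +32° would run into the last joint's limit, so I turn -1.0 rad and hover low to check alignment.

carry_out --pt "-0.005 -0.005 0 -0.11 255" --pt "-0.01 -0.01 0 -0.22 255" --pt "-0.015 -0.015 0 -0.33 255" --pt "-0.02 -0.02 0 -0.44 255" --pt "-0.027 -0.0255 0 -0.55 255"

```text
clock: 5.25
eef_pos: [0.5721, -0.1102, 0.18]
tcp_rot: [-0.001, -0.135, 0.991, 0.001]
ft_force: [-0.1, 0.6, -2.2]
grip_width: 0.0139
grip_force: 29.9
```

carry_out --pt "0 0 -0.01 -0.11 255" --pt "0 0 -0.025 -0.22 255" --pt "0 0 -0.04 -0.33 255" --pt "0 0 -0.053 -0.44 255" --pt "0 0 -0.059 -0.454 255"

```text
clock: 5.67
eef_pos: [0.5711, -0.1097, 0.1193]
tcp_rot: [-0.002, 0.091, 0.996, 0.001]
ft_force: [-0.1, 0.8, -2.6]
grip_width: 0.014
grip_force: 30.0
```

carry_out --pt "0 0 0 0 255" --pt "0 0 0 0 255" --pt "0 0 0 0 255" --pt "0 0 0 0 255" --pt "0 0 0 0 255"

```text
clock: 6.08
eef_pos: [0.5736, -0.1117, 0.1227]
tcp_rot: [0.001, 0.089, 0.996, -0.0]
ft_force: [-1.1, 0.1, -2.8]
grip_width: 0.0137
grip_force: 30.0
```

```bash
python3 - <<'E'
from h import *
w=cap('wrist','wrist3');b=cap('scene','scene3');a=cap('top','top3');o=monitor.get_obs();print(o['eef_pos'],o['tcp_rot'],o['qpos'][5],o['ft_force'])
def proj(c,X):
    Y=np.array(c['R'])@X+np.array(c['t']);s=Y[:2]/Y[2];s=s*(1+c['k1']*(s@s));return s*[c['fx'],c['fy']]+[c['cx'],c['cy']]
X=np.array([.574,-.114,.036]);L=[]
for c in(w,b):
    u,v=proj(c,X).astype(int);s=5 ;x0,y0=u-40,v-50;print(x0,y0)
    L.append(cv2.resize(cv2.convertScaleAbs(c['color'],alpha=1.5)[y0:y0+100,x0:x0+80],None,fx=5,fy=5,interpolation=cv2.INTER_CUBIC))
cv2.imwrite('pics/w3.png',np.hstack(L))
E
```

```text
[ 0.57324712 -0.11173478  0.12217697] [ 3.54403066e-04  8.95801606e-02  9.95979544e-01 -1.31724296e-04] -1.7869527849049354 [ 0.35802201  0.11408048 -2.98626722]
209 140
214 169
```

View pics/w3.png

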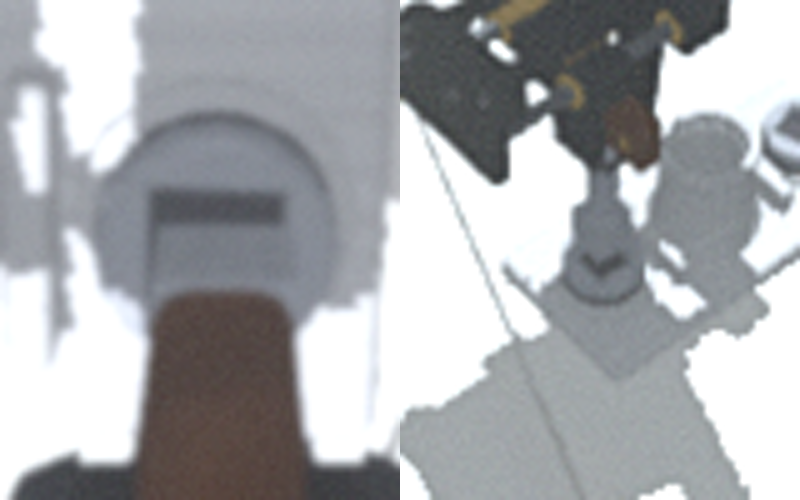

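The wrist crop shows the recess's far edge near row 190 (columns 150–285) and the bit's lower edge near row 222 (columns 158–295). The angle is close, but the bit sits slightly to the right. I'll enlarge further to measure it.

```bash
python3 - <<'E'
from h import *
w=load('wrist3')
c=w['color'][168:208,230:280]; c=cv2.normalize(np.clip(c.astype(np.float32),20,130),None,0,255,cv2.NORM_MINMAX).astype(np.uint8)
cv2.imwrite('pics/w3z.png',cv2.resize(c,None,fx=15,fy=15,interpolation=cv2.INTER_CUBIC))
P=cloud(w)
for v in range(176,202,2): print(v,[int(x) for x in P[v,234:274:3,2]*1000])
E
```

```text
176 [31, 32, 33, 33, 32, 33, 33, 32, 31, 34, 32, 30, 32, 23]
178 [34, 33, 24, 24, 24, 24, 23, 23, 23, 24, 24, 33, 33, 30]
180 [33, 33, 24, 23, 21, 23, 22, 24, 24, 24, 23, 32, 32, 32]
182 [33, 33, 23, 25, 24, 23, 24, 24, 23, 25, 24, 33, 33, 31]
184 [32, 32, 25, 24, 22, 22, 23, 24, 24, 23, 23, 32, 32, 32]
186 [32, 32, 50, 50, 51, 52, 50, 50, 51, 50, 51, 33, 32, 32]
188 [31, 34, 56, 56, 54, 55, 55, 55, 55, 55, 56, 55, 34, 32]
190 [33, 33, 58, 59, 60, 59, 59, 60, 60, 59, 60, 60, 32, 33]
192 [32, 32, 62, 64, 63, 63, 63, 63, 63, 64, 63, 63, 33, 32]
194 [32, 34, 66, 67, 67, 68, 67, 67, 67, 68, 68, 67, 32, 33]
196 [32, 32, 70, 70, 69, 70, 70, 70, 69, 70, 70, 70, 33, 32]
198 [32, 33, 70, 70, 130, 132, 131, 131, 130, 129, 70, 69, 33, 31]
200 [32, 32, 69, 131, 133, 133, 132, 134, 133, 132, 131, 70, 32, 11]
```

View pics/w3z.png

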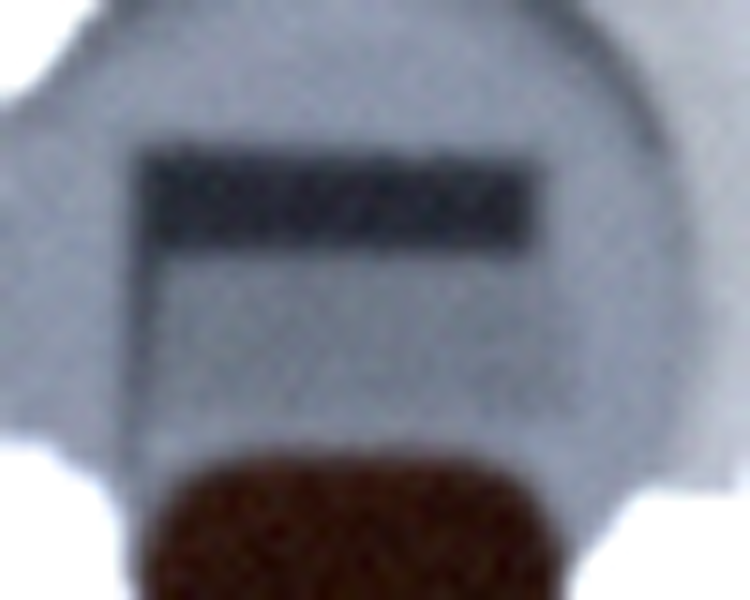

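In this crop the recess's far corners are at (140,152) and (540,160), and its left edge reaches about (128,440). The bit's lower corners are at (158,250) and (555,246).

```bash
python3 - <<'E'
from h import *
w=load('wrist3');f=lambda p:((p[0]+.5)/15+230-.5,(p[1]+.5)/15+168-.5)
pr=lambda n,p,z:print(n,np.round(pz(w,*f(p),z)*1000,1))
A=pz(w,*f((140,152)),.034);B=pz(w,*f((540,160)),.034);C=pz(w,*f((128,440)),.034)
d=B-A;print('recess edge',d*1000,np.linalg.norm(d)*1000,np.degrees(np.arctan2(d[1],d[0])),'side',np.degrees(np.arctan2(*(C-A)[1::-1])))
for z in(.0455,.0465,.0475):
    L=pz(w,*f((158,250)),z);R=pz(w,*f((555,246)),z);e=R-L
    ue=e[:2]/np.linalg.norm(e);print('bit',z,np.linalg.norm(e)*1000,np.degrees(np.arctan2(e[1],e[0])))
    n=np.array([-ue[1],ue[0]]); n=n if n[0]>0 else -n
    key=(L+R)[:2]/2+n*.0096
    ud=d[:2]/np.linalg.norm(d);m=np.array([-ud[1],ud[0]]);m=m if m[0]>0 else -m
    rec=(A+B)[:2]/2-0+ m*.011*(-1 if A[0]>L[0] and False else 1)
    print(' A,B',A[:2],B[:2],'key',key,'rec+',rec,'rec-',(A+B)[:2]/2-m*.011)
o=-np.array(w['R']).T@np.array(w['t']);print('cam',o)
E
```

```text
recess edge [ 4.10604113e+00  2.03836125e+01 -2.77555756e-14] 20.79305735140201 78.61084818178483 side -13.288524427886994
bit 0.0455 19.75070232414678 80.42395805219643
 A,B [ 0.56268566 -0.12019838] [ 0.5667917  -0.09981477] key [ 0.5754464  -0.11097441] rec+ [ 0.57552208 -0.11217876] rec- [ 0.55395529 -0.10783438]
bit 0.0465 19.661806079388988 80.42395805219631
 A,B [ 0.56268566 -0.12019838] [ 0.5667917  -0.09981477] key [ 0.57510859 -0.11091515] rec+ [ 0.57552208 -0.11217876] rec- [ 0.55395529 -0.10783438]
bit 0.0475 19.57290983463121 80.4239580521962
 A,B [ 0.56268566 -0.12019838] [ 0.5667917  -0.09981477] key [ 0.57477078 -0.11085589] rec+ [ 0.57552208 -0.11217876] rec- [ 0.55395529 -0.10783438]
cam [ 0.49092654 -0.09621166  0.26767702]
```

The remaining offset is about -1.3 mm in y and -0.03 rad. I'll correct it and descend gently.

carry_out --pt "0 -0.0013 0 -0.03 255" --pt "0 -0.0013 -0.003 -0.03 255" --pt "0 -0.0013 -0.006 -0.03 255" --pt "0 -0.0013 -0.009 -0.03 255" --pt "0 -0.0013 -0.009 -0.03 255" --squeeze 40

```text
clock: 6.65
eef_pos: [0.5724, -0.1127, 0.1117]
tcp_rot: [-0.001, 0.104, 0.995, 0.0]
ft_force: [-0.5, 0.1, -1.9]
grip_width: 0.0137
grip_force: 40.0
```

carry_out --pt "0 0 -0.0007 0 255" --pt "0 0 -0.0014 0 255" --pt "0 0 -0.002 0 255" --pt "0 0 -0.0026 0 255" --pt "0 0 -0.0026 0 255"

```text
clock: 7.07
eef_pos: [0.573, -0.1129, 0.11]
tcp_rot: [-0.0, 0.105, 0.995, 0.0]
ft_force: [-0.4, -0.0, -2.6]
grip_width: 0.0137
grip_force: 40.0
```

carry_out --pt "0 0 -0.0005 0 255" --pt "0 0 -0.001 0 255" --pt "0 0 -0.0015 0 255" --pt "0 0 -0.002 0 255" --pt "0 0 -0.002 0 255"

```text
clock: 7.48
eef_pos: [0.5729, -0.1129, 0.108]
tcp_rot: [-0.0, 0.105, 0.995, 0.0]
ft_force: [0.9, 0.6, -2.6]
grip_width: 0.0134
grip_force: 40.0
```

```bash
python3 - <<'E'
from h import *
o=monitor.get_obs();print(o['eef_pos'],o['ft_force'],o['wrist_torque'])
E
```

```text
[ 0.57294451 -0.11286381  0.10796162] [ 0.94544119  0.55664501 -2.61557048] [-0.01531149  0.02793992  0.02457158]
```

carry_out --pt "0 0 -0.0006 0 255" --pt "0 0 -0.0012 0 255" --pt "0 0 -0.0018 0 255" --pt "0 0 -0.0024 0 255" --pt "0 0 -0.0024 0 255"

```text
clock: 7.9
eef_pos: [0.5729, -0.1129, 0.1055]
tcp_rot: [-0.0, 0.105, 0.995, 0.0]
ft_force: [-0.3, -0.1, -2.4]
grip_width: 0.0137
grip_force: 40.0
```

carry_out --pt "0 0 0 0 255" --pt "0 0 -0.0005 0 255" --pt "0 0 -0.001 0 255" --pt "0 0 -0.0015 0 255" --pt "0 0 -0.0015 0 255"

```text
clock: 8.32
eef_pos: [0.573, -0.1129, 0.1041]
tcp_rot: [-0.0, 0.105, 0.995, 0.0]
ft_force: [0.8, 1.0, -2.5]
grip_width: 0.014
grip_force: 40.0
```

carry_out --pt "0 0 -0.0005 0 255" --pt "0 0 -0.001 0 255" --pt "0 0 -0.0015 0 255" --pt "0 0 -0.002 0 255" --pt "0 0 -0.002 0 255"

```text
clock: 8.73
eef_pos: [0.5729, -0.1129, 0.1021]
tcp_rot: [-0.0, 0.105, 0.995, 0.0]
ft_force: [0.1, 0.1, -2.4]
grip_width: 0.0137
grip_force: 40.0
```

carry_out --pt "0 0 -0.0005 0 255" --pt "0 0 -0.001 0 255" --pt "0 0 -0.001 0 255" --pt "0 0 -0.001 0 255" --pt "0 0 -0.001 0 255"

```text
clock: 9.15
eef_pos: [0.573, -0.1129, 0.1012]
tcp_rot: [0.0, 0.105, 0.995, -0.0]
ft_force: [0.8, 0.3, -1.8]
grip_width: 0.0136
grip_force: 40.0
```

Tip is about 8 to 9 mm deep with no load. Now I turn clockwise, following the thread down.

carry_out --pt "0 0 0 -0.04 255" --pt "0 0 -0.0001 -0.08 255" --pt "0 0 -0.0002 -0.12 255" --pt "0 0 -0.0003 -0.16 255" --pt "0 0 -0.0003 -0.16 255"

```text
clock: 9.57
eef_pos: [0.5732, -0.1131, 0.101]
tcp_rot: [0.0, 0.184, 0.983, -0.0]
ft_force: [1.1, -0.5, -2.5]
grip_width: 0.0136
grip_force: 40.0
```

```bash
cat > s.py <<'E'
from h import *
o=monitor.get_obs();q=o['tcp_rot'];print(o['eef_pos'].round(4),o['ft_force'].round(2),o['wrist_torque'].round(3),'yaw',round(2*np.arctan2(q[2],q[1])-np.pi/2,4),'tilt',q[[0,3]].round(4))
E
python3 s.py
```

```text
[ 0.5732 -0.1131  0.101 ] [ 1.15 -0.52 -2.53] [-0.11  -0.107  0.032] yaw 1.1997 tilt [ 0.0002 -0.0001]
```

carry_out --pt "0 0 -0.0002 -0.05 255" --pt "0 0 -0.0004 -0.1 255" --pt "0 0 -0.0006 -0.15 255" --pt "0 0 -0.0007 -0.2 255" --pt "0 0 -0.0007 -0.2 255"

```text
clock: 9.98
eef_pos: [0.5732, -0.1129, 0.1003]
tcp_rot: [0.0, 0.281, 0.96, -0.0]
ft_force: [1.0, 0.6, -3.0]
grip_width: 0.0137
grip_force: 40.0
```

```bash
python3 s.py
```

```text
[ 0.5732 -0.1129  0.1003] [ 0.95  0.56 -2.96] [-0.121 -0.152  0.032] yaw 1.0005 tilt [ 0.0002 -0.    ]
```

carry_out --pt "0 0 -0.0002 -0.06 255" --pt "0 0 -0.0004 -0.12 255" --pt "0 0 -0.0006 -0.18 255" --pt "0 0 -0.0009 -0.24 255" --pt "0 0 -0.0011 -0.3 255"

```text
clock: 10.4
eef_pos: [0.5732, -0.1128, 0.0992]
tcp_rot: [0.0, 0.421, 0.907, 0.0]
ft_force: [0.9, 0.7, -2.3]
grip_width: 0.0135
grip_force: 40.0
```

```bash
python3 s.py
```

```text
[ 0.5732 -0.1128  0.0992] [ 0.93  0.74 -2.34] [ 0.025 -0.068  0.097] yaw 0.7009 tilt [0.0002 0.0001]
```

carry_out --pt "0 0 -0.0002 -0.06 255" --pt "0 0 -0.0004 -0.12 255" --pt "0 0 -0.0006 -0.18 255" --pt "0 0 -0.0009 -0.24 255" --pt "0 0 -0.0009 -0.24 255"

```text
clock: 10.82
eef_pos: [0.5732, -0.1127, 0.0983]
tcp_rot: [0.0, 0.527, 0.85, 0.0]
ft_force: [-0.5, 1.6, -2.0]
grip_width: 0.0134
grip_force: 40.0
```

```bash
python3 s.py
```

```text
[ 0.5732 -0.1127  0.0983] [-0.54  1.56 -2.03] [ 0.118 -0.158  0.045] yaw 0.4613 tilt [0.0001 0.0002]
```

carry_out --pt "0 0 -0.0002 -0.05 255" --pt "0 0 -0.0003 -0.1 255" --pt "0 0 -0.0005 -0.15 255" --pt "0 0 -0.0006 -0.18 255" --pt "0 0 -0.0006 -0.2 255"

```text
clock: 11.23
eef_pos: [0.5733, -0.1127, 0.0977]
tcp_rot: [0.0, 0.608, 0.794, 0.0]
ft_force: [0.7, 1.9, -2.0]
grip_width: 0.0138
grip_force: 40.0
```

```bash
python3 s.py
```

```text
[ 0.5733 -0.1127  0.0977] [ 0.72  1.89 -2.02] [ 0.153 -0.268  0.107] yaw 0.2629 tilt [0.0001 0.0003]
```

carry_out --pt "0 0 0 -0.01 255" --pt "0 0 0 -0.02 255" --pt "0 0 0 -0.03 255" --pt "0 0 0 -0.04 255" --pt "0 0 0 -0.04 255"

```text
clock: 11.65
eef_pos: [0.5731, -0.1128, 0.0976]
tcp_rot: [0.0, 0.625, 0.781, 0.0]
ft_force: [2.2, 1.9, -2.5]
grip_width: 0.0137
grip_force: 40.0
```

```bash
python3 s.py
```

```text
[ 0.5731 -0.1128  0.0976] [ 2.18  1.91 -2.54] [ 0.258 -0.454  0.055] yaw 0.2208 tilt [0.     0.0001]
```

carry_out --pt "0 0 0 -0.01 255" --pt "0 0 0 -0.02 255" --pt "0 0 0 -0.03 255" --pt "0 0 0 -0.03 255" --pt "0 0 0 -0.03 255"

```text
clock: 12.07
eef_pos: [0.573, -0.1128, 0.0975]
tcp_rot: [-0.0, 0.636, 0.771, 0.0]
ft_force: [2.3, 1.5, -4.5]
grip_width: 0.0138
grip_force: 40.0
```

```bash
python3 s.py
```

```text
[ 0.573  -0.1128  0.0975] [ 2.32  1.54 -4.54] [ 0.3   -0.511  0.057] yaw 0.1911 tilt [-0.  0.]
```

carry_out --pt "0 0 0 -0.01 255" --pt "0 0 0 -0.02 255" --pt "0 0 0 -0.03 255" --pt "0 0 0 -0.03 255" --pt "0 0 0 -0.03 255"

```text
clock: 12.48
eef_pos: [0.573, -0.1129, 0.0975]
tcp_rot: [-0.0, 0.648, 0.762, -0.0]
ft_force: [2.3, 1.5, -4.4]
grip_width: 0.014
grip_force: 40.0
```

```bash
python3 s.py
```

```text
[ 0.573  -0.1129  0.0975] [ 2.27  1.49 -4.44] [ 0.319 -0.607  0.08 ] yaw 0.1609 tilt [-0.0001 -0.    ]
```

carry_out --pt "0 0 -0.0002 -0.01 255" --pt "0 0 -0.0003 -0.02 255" --pt "0 0 -0.0004 -0.03 255" --pt "0 0 -0.0004 -0.03 255" --pt "0 0 -0.0004 -0.03 255"

```text
clock: 12.9
eef_pos: [0.5731, -0.1129, 0.0973]
tcp_rot: [0.0, 0.659, 0.752, 0.0]
ft_force: [2.5, 2.2, -3.2]
grip_width: 0.0137
grip_force: 40.0
```

```bash
python3 s.py
```

```text
[ 0.5731 -0.1129  0.0973] [ 2.52  2.24 -3.23] [ 0.303 -0.513  0.116] yaw 0.1309 tilt [0.0001 0.    ]
```

carry_out --pt "0 0 0 -0.01 255" --pt "0 0 0 -0.02 255" --pt "0 0 0 -0.03 255" --pt "0 0 0 -0.03 255" --pt "0 0 0 -0.03 255"

```text
clock: 13.32
eef_pos: [0.573, -0.1129, 0.0972]
tcp_rot: [0.0, 0.67, 0.742, 0.0]
ft_force: [2.2, 2.4, -3.5]
grip_width: 0.0137
grip_force: 40.0
```

```bash
python3 s.py
```

```text
[ 0.573  -0.1129  0.0972] [ 2.21  2.39 -3.54] [ 0.386 -0.541  0.122] yaw 0.101 tilt [0. 0.]
```

carry_out --pt "0 0 0 -0.01 255" --pt "0 0 0 -0.02 255" --pt "0 0 0 -0.03 255" --pt "0 0 0 -0.03 255" --pt "0 0 0 -0.03 255"

```text
clock: 13.73
eef_pos: [0.5731, -0.1129, 0.0973]
tcp_rot: [0.0, 0.682, 0.732, 0.0]
ft_force: [2.5, 1.7, -2.5]
grip_width: 0.0137
grip_force: 40.1
```

```bash
python3 s.py;python3 - <<'E'
from h import *
w=cap('wrist','wrist4')
x0,y0=220,150
cv2.imwrite('pics/w4.png',cv2.resize(cv2.convertScaleAbs(w['color'],alpha=1.6)[y0:y0+60,x0:x0+80],None,fx=10,fy=10,interpolation=cv2.INTER_CUBIC))
E
```

```text
[ 0.5731 -0.1129  0.0973] [ 2.46  1.75 -2.46] [ 0.362 -0.468  0.321] yaw 0.0711 tilt [0.0001 0.    ]
```

View pics/w4.png

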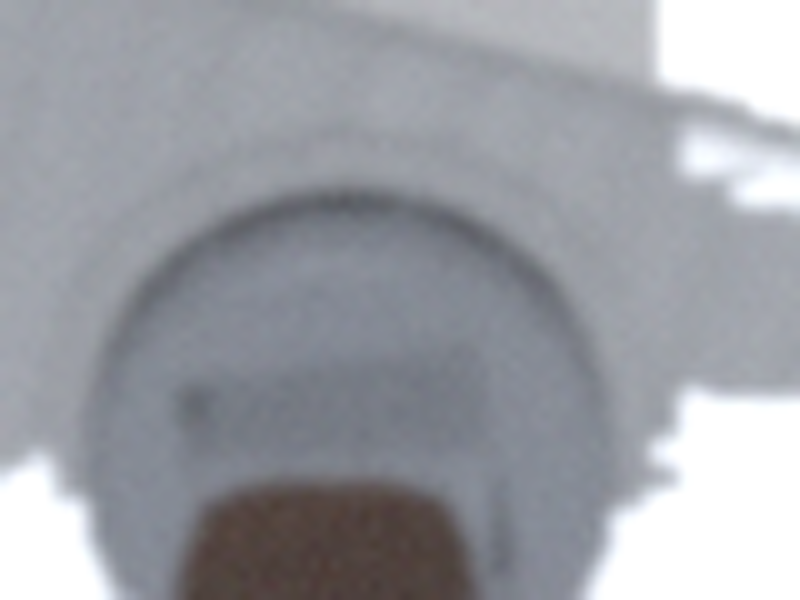

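The torque jumped to 0.32 N·m, so the screw is at its hard stop. The picture shows the bit deep in the recess, near (330,410), and about 5° ahead of it. I'll back off within the play and withdraw the key upward.

carry_out --pt "0 0 0 0.02 255" --pt "0 0 0 0.04 255" --pt "0 0 0 0.07 255" --pt "0 0 0 0.09 255" --pt "0 0 0 0.09 255"

```text
clock: 14.2
eef_pos: [0.5729, -0.1129, 0.0972]
tcp_rot: [-0.0, 0.648, 0.762, -0.0]
ft_force: [1.6, 1.7, -1.5]
grip_width: 0.0137
grip_force: 40.0
```

```bash
python3 s.py
```

```text
[ 0.5729 -0.1129  0.0972] [ 1.59  1.74 -1.51] [ 0.337 -0.344 -0.021] yaw 0.1622 tilt [-0.0001 -0.0001]
```

carry_out --pt "0 0 0.002 0 255" --pt "0 0 0.005 0 255" --pt "0 0 0.01 0 255" --pt "0 0 0.015 0 255" --pt "0 0 0.02 0 255"

```text
clock: 14.62
eef_pos: [0.5728, -0.1132, 0.1179]
tcp_rot: [-0.0, 0.648, 0.762, -0.0]
ft_force: [-0.1, -0.3, -2.4]
grip_width: 0.0139
grip_force: 40.0
```

carry_out --pt "0 0 0.02 0 255" --pt "0 0 0.04 0 255" --pt "0 0 0.06 0 255" --pt "0 0 0.075 0 255" --pt "0 0 0.075 0 255"

```text
clock: 15.03
eef_pos: [0.575, -0.1139, 0.1967]
tcp_rot: [0.003, 0.648, 0.762, 0.001]
ft_force: [1.0, -0.7, -2.2]
grip_width: 0.0138
grip_force: 40.0
```

```bash
python3 s.py; python3 - <<'E'
from h import *
w=cap('wrist','wrist5');o=monitor.get_obs()
P=cloud(w);X=np.array([.575,-.112,.03]);
Q=P[np.hypot(P[...,0]-X[0],P[...,1]-X[1])<.02];print(np.histogram(Q[:,2],np.arange(.016,.04,.002)))
cv2.imwrite('pics/w5.png',w['color'])
E
```

```text
[ 0.575  -0.1139  0.1967] [ 0.97 -0.74 -2.19] [-0.094  0.029  0.006] yaw 0.1609 tilt [0.0033 0.0008]
(array([ 16, 187, 237,  30,  31, 118, 513,  50,   0,   0,   0]), array([0.016, 0.018, 0.02 , 0.022, 0.024, 0.026, 0.028, 0.03 , 0.032,
       0.034, 0.036, 0.038]))
```

View pics/w5.png

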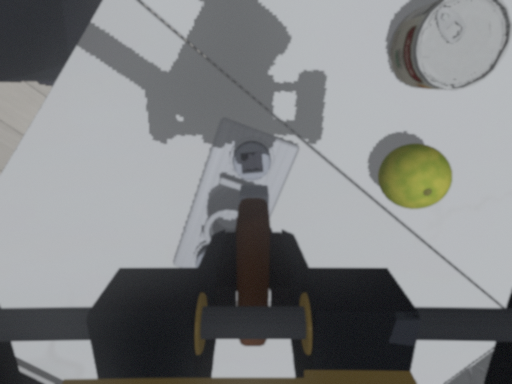

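The head top now reads 29 mm, down from 33, so the screw is home. In the picture the recess at (250,158) is clear and the key hangs upright. I'm carrying it back to the stand.

carry_out --pt "-0.008 0.027 0 0 255" --pt "-0.016 0.055 0 0 255" --pt "-0.025 0.085 0 0 255" --pt "-0.034 0.115 0 0 255" --pt "-0.043 0.145 0 0 255"

```text
clock: 15.5
eef_pos: [0.5284, 0.0332, 0.1906]
tcp_rot: [-0.001, 0.648, 0.761, -0.001]
ft_force: [0.7, -0.4, -2.5]
grip_width: 0.0136
grip_force: 40.0
```

carry_out --pt "-0.009 0.03 0 0 255" --pt "-0.018 0.06 0 0 255" --pt "-0.027 0.09 0 0 255" --pt "-0.036 0.12 0 0 255" --pt "-0.039 0.129 0 0 255"

```text
clock: 15.92
eef_pos: [0.4885, 0.1643, 0.1907]
tcp_rot: [-0.002, 0.647, 0.763, -0.001]
ft_force: [0.1, -0.5, -2.4]
grip_width: 0.0137
grip_force: 40.0
```

carry_out --pt "0 0 -0.015 0 255" --pt "0 0 -0.035 0 255" --pt "0 0 -0.05 0 255" --pt "0 0 -0.055 0 255" --pt "0 0 -0.055 0 255"

```text
clock: 16.33
eef_pos: [0.4893, 0.1606, 0.1349]
tcp_rot: [-0.002, 0.648, 0.762, -0.002]
ft_force: [0.4, -0.7, -2.0]
grip_width: 0.0143
grip_force: 40.0
```

```bash
python3 s.py; python3 - <<'E'
from h import *
w=cap('wrist','wrist6')
P=cloud(w)
for lo,hi in((.04,.05),(.055,.085)):
    m=(P[...,2]>lo)&(P[...,2]<hi)&(np.hypot(P[...,0]-.491,P[...,1]-.16)<.055)
    print(m.sum(),cv2.minAreaRect(P[m][:,:2].astype(np.float32)*1000))
cv2.imwrite('pics/w6.png',cv2.convertScaleAbs(w['color'],alpha=1.3))
E
```

```text
[0.4893 0.1606 0.1349] [ 0.39 -0.66 -1.96] [-0.066  0.039  0.023] yaw 0.1608 tilt [-0.0016 -0.0018]
5295 ((491.3998107910156, 161.92776489257812), (70.26457214355469, 70.75299835205078), 19.862577438354492)
397 ((489.1150207519531, 168.10464477539062), (19.9246768951416, 6.813686847686768), 4.560388088226318)
```

View pics/w6.png

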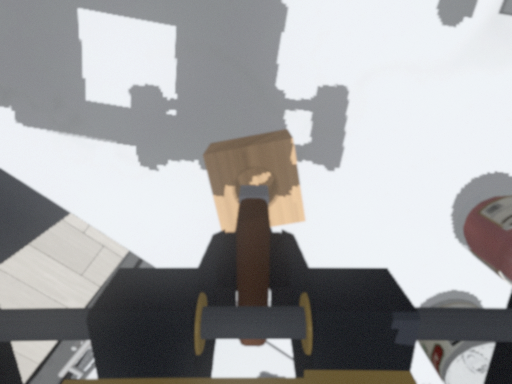

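The bit, at about (255,192), is over the hole. I'll lower it in steps.

carry_out --pt "0.0005 0 0 0 255" --pt "0.0005 0 -0.008 0 255" --pt "0.0005 0 -0.016 0 255" --pt "0.0005 0 -0.022 0 255" --pt "0.0005 0 -0.022 0 255" --squeeze 20

```text
clock: 16.8
eef_pos: [0.4904, 0.1609, 0.1135]
tcp_rot: [-0.001, 0.648, 0.762, -0.001]
ft_force: [-0.6, 0.6, -3.2]
grip_width: 0.0138
grip_force: 20.0
```

carry_out --pt "0 0 -0.006 0 255" --pt "0 0 -0.013 0 255" --pt "0 0 -0.02 0 255" --pt "0 0 -0.026 0 255" --pt "0 0 -0.029 0 255"

```text
clock: 17.22
eef_pos: [0.4908, 0.161, 0.0849]
tcp_rot: [-0.001, 0.648, 0.762, -0.001]
ft_force: [-0.1, 1.0, -2.2]
grip_width: 0.0142
grip_force: 20.0
```

carry_out --pt "0 0 -0.001 0 255" --pt "0 0 -0.002 0 255" --pt "0 0 -0.003 0 255" --pt "0 0 -0.004 0 255" --pt "0 0 -0.004 0 255"

```text
clock: 17.63
eef_pos: [0.4916, 0.1611, 0.0823]
tcp_rot: [0.0, 0.648, 0.762, 0.0]
ft_force: [0.3, -0.5, -2.7]
grip_width: 0.0137
grip_force: 20.0
```

```bash
python3 s.py
```

```text
[0.4916 0.1611 0.0823] [ 0.29 -0.49 -2.69] [-0.035  0.087  0.005] yaw 0.1611 tilt [0.0001 0.0001]
```

One more millimetre down, then open.

carry_out --pt "0 0 -0.0007 0 255" --pt "0 0 -0.0014 0 255" --pt "0 0 -0.0014 0 255" --pt "0 0 -0.0014 0 220" --pt "0 0 -0.0014 0 180" --squeeze 5

```text
clock: 18.05
eef_pos: [0.4918, 0.1611, 0.0811]
tcp_rot: [0.0, 0.648, 0.762, 0.0]
ft_force: [0.1, 0.8, -0.6]
grip_width: 0.0193
grip_force: 0.0
```

carry_out --pt "0 0 0 0 100" --pt "0 0 0 0 50" --pt "0 0 0 0 0" --pt "0 0 0 0 0" --pt "0 0 0 0 0"

```text
clock: 18.47
eef_pos: [0.4916, 0.1611, 0.0809]
tcp_rot: [0.0, 0.648, 0.762, 0.0]
ft_force: [-0.3, 0.6, 0.1]
grip_width: 0.0523
grip_force: 0.0
```

carry_out --pt "0 0 0.01 0 0" --pt "0 0 0.03 0 0" --pt "0 0 0.06 0 0" --pt "0 0 0.09 0 0" --pt "0 0 0.12 0 0"

```text
clock: 18.88
eef_pos: [0.4912, 0.1611, 0.2027]
tcp_rot: [-0.0, 0.648, 0.762, -0.0]
ft_force: [0.3, -0.5, 0.0]
grip_width: 0.0858
grip_force: 0.0
```

carry_out --pt "0 0 0 0 0" --pt "0 0 0 0 0" --pt "0 0 0 0 0" --pt "0 0 0 0 0" --pt "0 0 0 0 0"

```text
clock: 19.3
eef_pos: [0.4905, 0.161, 0.1993]
tcp_rot: [-0.001, 0.648, 0.762, -0.001]
ft_force: [0.8, 0.9, -0.5]
grip_width: 0.0878
grip_force: 0.0
```

```bash
python3 s.py; python3 - <<'E'
from h import *
w=cap('wrist','wrist7');P=cloud(w)
for c in(w,cap('scene')):
    P=cloud(c)
    m=(P[...,2]>.09)&(P[...,2]<.125)&(np.hypot(P[...,0]-.491,P[...,1]-.16)<.045)
    print(m.sum(),np.percentile(P[m][:,2],[5,50,95]),cv2.minAreaRect(P[m][:,:2].astype(np.float32)*1000))
E
```

```text
[0.4905 0.161  0.1993] [ 0.76  0.85 -0.47] [-0.065  0.035 -0.035] yaw 0.1609 tilt [-0.0011 -0.0011]
1425 [0.1042706  0.11345717 0.11479294] ((492.6517333984375, 161.76686096191406), (14.138392448425293, 63.19322967529297), 9.336885452270508)
318 [0.09260169 0.1127792  0.11599863] ((491.371337890625, 165.05685424804688), (14.823139190673828, 54.34004211425781), 7.475600242614746)
```

The key stands upright in its stand: handle top at about 0.114 m, as at the start, and its 14 x 63 mm top outline centred over the hole.

```bash
python3 -c "
from cell import ticket
print(ticket.finish_job())"
```

```text
the job is handed in; nothing more can be done
None
```

I screwed the proud screw down to its hard stop (head top measured about 29 mm, down from 33 mm), stood the key back upright in its stand, released it, and handed the job in at about 19 s; no verdict came back.

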